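# Pin the vent slides of a crisper drawer

### The arm

A 6-joint arm with a two-finger parallel gripper is mounted at the origin on the work surface. World frame = base frame: x ahead of the robot, y to its left, z up, the work surface at z = 0. Lengths are in m, angles in rad, forces in N, time in s.
With the tool pointing down it reaches from about 0.35 to 0.975 m from the base axis. Payload 4.9 kg.
Tool frame: the origin (TCP) lies at the very end of the fingers, on their centre line; the grasp point (between the pads) lies 19 mm behind it; z points along the fingers, y is the line along which they close (so a half turn about z gives the same grasp; the last joint's range is limited). The gripper opens to 85 mm and grips with 20 to 120 N. Pads are 22 mm wide; open, the fingers measure 114 mm over their backs; the gripper's body (76 mm by 85 mm) begins 54 mm behind the grasp point. The pads swing forward as they close: fully open they stand 13 mm farther back than shut.
Start: joints at [-1.409, 0.053, 1.613, -0, 1.476, -0.119], TCP at [0.173, -0.601, 0.196] pointing down, gripper open.
Joint ranges: [-3.01, 3.01], [-1.01, 2.22], [0.06, 2.58], [-1.02, 4.17], [0.09, 2.62], [-3.14, 3.14]. Speed limits (rad/s): [2.57, 2.57, 3.14, 3.14, 3.14, 3.14].

### API

Orientations are given as a rotation vector (axis times angle).
In Python, from station import ctrl, imaging gives the robot as it stands.
- The arm moves only by the tool play_rows, never from a script. Its argument "series" is a list of rows, each a list of 3 entries, a list of its own where there are three numbers: the opening, from 0 (shut) to 1 (fully open), then the shift along the tool's x, y, z each as a share of 0.05 m, from -1 to 1, then the turn, a rotation vector about the tool's x, y, z each as a share of 8 degrees, from -1 to 1. In form: [[grip, [dx, dy, dz], [ax, ay, az]], ...]. A call has 1 to 8 rows; each row shifts and turns the commanded pose from where the row before left it, along the tool's axes as they then stand; what a row does not reach is not made up. A row lasts 1/8 s, in which the tool goes at most 62.5 mm and 10.7 degrees, less where a joint would pass 70% of its speed; a pose out of reach is approached as far as the arm can. A call with a number of a shift or a turn outside -1 to 1 is refused whole. A call with a gripper value outside its range is refused whole. The fingers move at their own pace and stop on an object; "force" is the grip in N (left out, the last holds). Time passes only in rows, so rows that do not move let the fingers close. It gives the time, the measured TCP pose, the force, the opening and the grip force at its end, in the units of the state.
- ctrl.get_obs(): the state, without advancing time (a new reading comes with each control period).
- imaging.get_image(name): name is "scene" or "top"; returns a dict with "color" (400x640x3 uint8, blue, green, red), "fx", "fy", "cx", "cy" (pixels), "extrinsics" (4x4, takes a point from world to camera coordinates). Camera axes: x right, y down, z forward; pixel columns grow to the right and rows downward; lengths in m; the calibration is good to about 2 mm. A picture is of the moment at which its call begins. There is no depth.
- ctrl.finish_job(): hands the job in; it is judged then, once.
The state is a dict: "t": time; "q": joint angles; "dq": joint speeds; "effort": joint torques, N m; "tool_pos": TCP position; "tool_rot": TCP orientation; "contact_force": force on the tool from outside, world axes, zero at the start; "wrist_torque": the same for the moment, N m; "opening": finger opening in m; "grip_force": force on a finger pad.
Only numpy, scipy, OpenCV 4.12 (cv2) and the standard library are available. Lean on these libraries where they do the work, as an engineer would, in place of code of your own. Each camera call takes 0.05 s, during which the arm holds its last target. There are 200 camera calls.

### The job

Lift the lock pin out of its wooden stand and thread it down through the three eyes on the front of the crisper drawer, top slide, middle slide, then bracket, so that the slides are locked to the drawer. The eyes do not line up yet: feel for each next hole with a light touch and work the slides into line with the pin, never forcing it. Leave the pin fully home with its head resting on the top eye, let go, and leave the jar, the orange pepper and the bowl on the counter where they are.

Things in the scene. Friction and masses are not known exactly. Their poses are not given: they have to be found in the camera images.
- drawer: White plastic fridge crisper drawer, fixed, 200 (x) x 300 (y) x 120 mm high, open on top, vegetables inside below 110 mm. Origin: centre of its underside; own x points out of its front (away from the robot at yaw 0). On the front, three level grey eye plates one above another, 36 (x) x 72 (y) x 12 mm, each with a 12 mm through hole at own x = 145 mm. Drawer and eyes crack at 30 N.
- eye_top (a point): Middle of the hole's mouth in the top eye (plate z = 78 to 90 mm), at its upper face. The eye belongs to the upper vent slide, which slides along the drawer's y against about 1 N of friction between stops at y = -16 and +16 mm; it starts at y = -6 to 0 mm. The holes have 1 mm chamfers; 13 mm of free height lies between the plates.
- stand: Wooden block 60 x 60 x 45 mm high, fixed to the counter, with a 12 mm hole, 37 mm deep, in the middle of its top, where the pin stands. Origin: centre of its underside. It may stand to either side of the drawer.
- pin_head (a point): Centre of the head of the lock pin. Head: square grey block 24 x 24 mm (along the pin's own x and y), 38 mm high. Below it a steel shank of 10 mm diameter, 78 mm long, its last 4 mm tapering to an 8.4 mm wide tip; about 70 g. It stands upright, head up, its tip on the bottom of the stand's hole. The head's centre is 97 mm above the tip and 19 mm above the head's underside.
- pin_seat (a point): Point on the pin's axis at the underside of its head, 78 mm above the tip; it rests on the upper face of the top eye when the pin is home.
- pin_tip (a point): Lower end of the pin, on its axis.
- jar_center (a point): Bystander: centre (half-way up) of a closed glass jar, 64 mm wide and 95 mm high, standing on the counter.
- pepper_center (a point): Bystander: centre of an orange bell pepper, about 80 mm wide and 88 mm high, standing on the counter.
- bowl_center (a point): Bystander: centre of a white bowl, 110 mm wide and 50 mm high, standing on the counter.
- mid_level (a point): Point fixed on the drawer at own x = 145, y = 0 mm, level with the upper face of the middle eye (plate z = 53 to 65 mm), NOT at its hole: that starts 1 to 15 mm from here towards the drawer's +y. The eye is on the lower vent slide, which needs about 4 N to slide along y (stops at -16, +16 mm). Pin on eye friction is about 0.6: pressed over 5 N, the tip drags the eye along instead of sliding over it.
- low_level (a point): Point fixed on the drawer at own x = 145, y = 0 mm, level with the upper face of the bottom eye (plate z = 28 to 40 mm). That eye is a clamped bracket that does not move; its hole lies anywhere from -9 to +9 mm from here along the drawer's y.
Not all that is in view belongs to the job. Of the things like the part that bears pin_head, leave any that is yellow; of the rest the smaller one is meant.

How it is judged:
By the outcome, as a careful person would: the job done as asked, in the order asked, and still so for the second after the job is handed in, with the robot touching nothing.
It also fails if it takes over 72 s, if anything falls off the work surface, if the arm or the gripper's body presses on something with over 40 N, if the wrist force passes 120 N, or if a joint passes its speed limit or range.

## Working session

There is one attempt and no reset: what is moved stays moved. The work goes in short steps, Python scripts to look and compute and a tool call to move; the robot and the scene stay as the last step left them, time stands still between calls to the robot, and variables do not carry over. Pictures are saved under pics/ and viewed, at most 10 in all, crops included, and the job is handed in when it is done.

Besides the shell and the picture viewer there is one more tool, called after "Emit:" by a JSON object that holds its "fn" and its "kwargs", one argument or row to a line. play_rows: Moves the arm, as the interface text tells. Shift numbers are shares of 0.05 m and turn numbers shares of 8 degrees, none past 1 either way. Its arguments: {"type":"object","properties":{"series":{"type":"array"},"force":{"type":"number"}},"required":["series"]}

```bash
ls; mkdir -p pics; python3 - <<'E'
from station import ctrl, imaging
import cv2,json
o=ctrl.get_obs(); print(o)
for n in("scene","top"):
    i=imaging.get_image(n); cv2.imwrite(f"pics/{n}0.png",i["color"]); print(n,i["fx"],i["fy"],i["cx"],i["cy"],i["extrinsics"].tolist())
E
```

```text
pics
{'t': 0.0, 'q': array([-1.40899995e+00,  5.33813089e-02,  1.61430117e+00, -8.87726855e-06,
        1.47597402e+00, -1.19013005e-01]), 'dq': array([-1.06736163e-03, -6.66288348e-04,  1.27984824e-03,  6.15472621e-05,
        6.61998898e-05, -2.53262311e-05]), 'effort': array([ 7.81896506e-04, -3.93678296e+01, -3.70175064e+01, -3.86977251e-05,
        6.99349330e-03,  3.57661687e-07]), 'tool_pos': array([ 0.17308602, -0.59983475,  0.19464364]), 'tool_rot': array([-3.10863456e+00, -4.39359118e-01,  8.31666002e-05]), 'contact_force': array([-0.43911157, -0.32166568, -0.66515637]), 'wrist_torque': array([ 0.02460862, -0.00332491, -0.02392055]), 'grip_force': 0.0, 'opening': 0.08559987379535276}
scene 394.4371448225069 394.4371448225069 327.2923661930211 197.55629835555507 [[-0.8132163957724587, 0.5818365107983828, 0.012056879729651122, 0.44892235761630084], [0.49387065527771623, 0.7009320642841127, -0.5145736265239131, -0.2670085164324083], [-0.30784877700327345, -0.41250517082865246, -0.8573614258509727, 1.167837107726987], [0.0, 0.0, 0.0, 1.0]]
top 449.9406583850433 449.9406583850433 310.8745794979723 203.46658636231365 [[0.006125583480449709, -0.999973310230255, -0.003981966118633448, 0.041767438814985194], [-0.9765626790092052, -0.005125344698706799, -0.21517217479981784, 0.5734299538263388], [0.21514602295508037, 0.0052066946199427755, -0.9765680105029791, 1.0913055502833522], [0.0, 0.0, 0.0, 1.0]]
```

View pics/scene0.png

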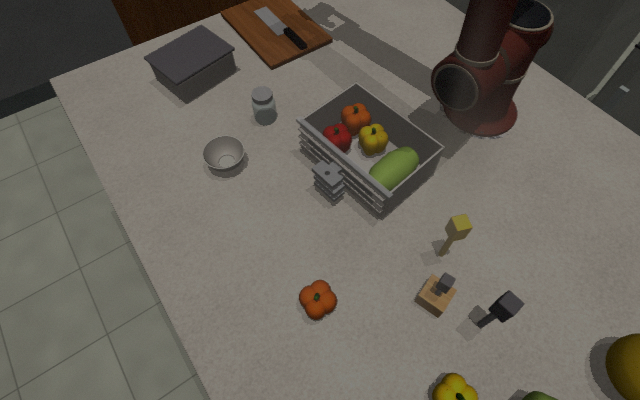

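View pics/top0.png

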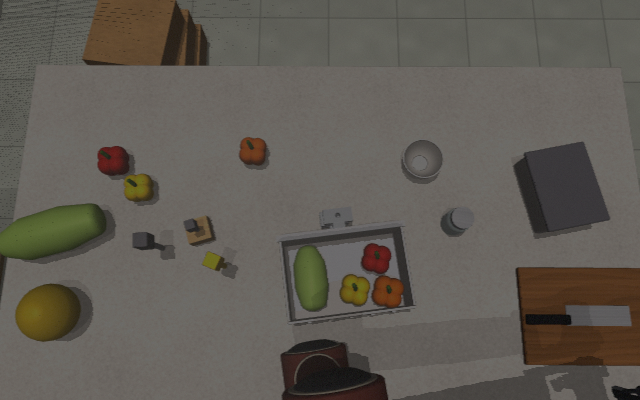

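The scene view shows the drawer with grey eyes on its front at about (330,180), the pin in its stand at (437,290), a yellow and a dark decoy pin at (455,235) and (500,305), the bowl at (224,155), the jar at (263,105) and the pepper at (318,299). The top view has the eyes at (337,217), the pin and stand at (198,230), the bowl at (422,160), the jar at (458,221) and the pepper at (253,151). Next I'll zoom in on the stand and the eyes.

```bash
cat > h.py <<'E'
import numpy as np, cv2
from scipy.optimize import least_squares
from station import ctrl, imaging
def cam(n):
    i=imaging.get_image(n); return i
def proj(i,p):
    p=np.atleast_2d(p); E=i["extrinsics"]; c=p@E[:3,:3].T+E[:3,3]
    return np.c_[i["fx"]*c[:,0]/c[:,2]+i["cx"], i["fy"]*c[:,1]/c[:,2]+i["cy"]]
def at_z(i,uv,z):
    E=i["extrinsics"]; R=E[:3,:3]; o=-R.T@E[:3,3]
    d=R.T@np.array([(uv[0]-i["cx"])/i["fx"],(uv[1]-i["cy"])/i["fy"],1.]); return o+d*(z-o[2])/d[2]
def tri(a,ua,b,ub):
    f=lambda p: np.r_[proj(a,p)[0]-ua, proj(b,p)[0]-ub]
    r=least_squares(f,[.5,0,.1]); return r.x, np.abs(r.fun).max()
def crop(i,c,w=80,h=60,s=5):
    x,y=int(c[0]-w/2),int(c[1]-h/2)
    k=cv2.resize(i["color"][y:y+h,x:x+w],None,fx=s,fy=s,interpolation=cv2.INTER_CUBIC)
    k=cv2.convertScaleAbs(k,alpha=1.4)
    for t in range(0,w,10): cv2.putText(k,str(x+t),(t*s,8),0,.3,(0,255,255)); cv2.line(k,(t*s,10),(t*s,14),(0,255,255))
    for t in range(10,h,10): cv2.putText(k,str(y+t),(0,t*s+3),0,.3,(0,255,255)); cv2.line(k,(20,t*s),(24,t*s),(0,255,255))
    return k
E
python3 - <<'E'
from h import *
s,t=cam("scene"),cam("top")
cv2.imwrite("pics/c1.png",np.vstack([np.hstack([crop(s,(440,290)),crop(t,(200,230))]),np.hstack([crop(s,(330,180)),crop(t,(337,220))])]))
E
```

```text
(no output)
```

View pics/c1.png

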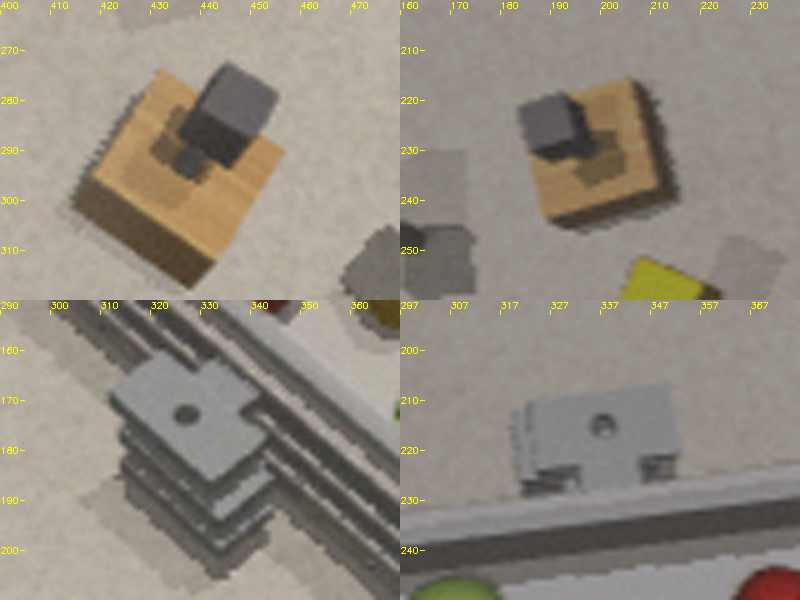

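The crop shows the top eye's hole at scene (327.0,172.6) and top (337.2,214.6). The pin's head is a grey box near scene (445,284) and top (191,226), turned about 15–20°. I'll fit the poses numerically.

```bash
cat >> h.py <<'E'
from scipy.optimize import minimize
S=8
def hull(i,P,x0,y0,w,h):
    uv=(proj(i,P)-[x0,y0]+.5)*S-.5
    m=np.zeros((h*S,w*S),np.uint8); cv2.fillConvexPoly(m,cv2.convexHull(np.round(uv*16).astype(np.int32).reshape(-1,1,2)),255,shift=4); return m
def parts(p,yaw,zseat,shank):
    c,s=np.cos(yaw),np.sin(yaw); R=np.array([[c,-s],[s,c]])
    sq=np.array([[a,b] for a in(-.012,.012) for b in(-.012,.012)])@R.T+p
    H=np.vstack([np.c_[sq,np.full(4,zseat)],np.c_[sq,np.full(4,zseat+.038)]])
    a=np.linspace(0,2*np.pi,16,endpoint=False); ci=np.c_[np.cos(a),np.sin(a)]*.005+p
    K=np.vstack([np.c_[ci,np.full(16,zseat)],np.c_[ci,np.full(16,zseat-shank)]])
    return H,K
def fitpin(views,x0,zseat,shank):
    # views: (img, seed pixel)
    M=[]
    for i,sd in views:
        a,b=int(sd[0])-30,int(sd[1])-30; k=i["color"][b:b+60,a:a+60]
        k=cv2.resize(k,None,fx=S,fy=S,interpolation=cv2.INTER_LINEAR)
        hsv=cv2.cvtColor(k,cv2.COLOR_BGR2HSV); m=((hsv[...,1]<55)&(hsv[...,2]<118)).astype(np.uint8)
        _,l=cv2.connectedComponents(m); m=(l==l[30*S,30*S]).astype(np.uint8)*255; M.append((i,a,b,m))
    def cost(v):
        t=0
        for i,a,b,m in M:
            H,K=parts(v[:2],v[2],zseat,shank); r=hull(i,H,a,b,60,60)|hull(i,K,a,b,60,60)
            t+=((r>0)^(m>0)).sum()/ (m>0).sum()
        return t
    best=min((minimize(cost,[*x0,y],method="Nelder-Mead",options=dict(initial_simplex=np.array([[*x0,y]]*4)+np.vstack([np.zeros(3),np.diag([.006,.006,.3])]),xatol=1e-4,fatol=1e-3)) for y in(0,.5,1.,-.4)),key=lambda r:r.fun)
    return best.x,best.fun,M
E
python3 - <<'E'
from h import *
np.set_printoptions(precision=4,suppress=True)
s,t=cam("scene"),cam("top")
print("hole tri",tri(s,(327.0,172.6),t,(337.2,214.6)), at_z(s,(327.0,172.6),.09),at_z(t,(337.2,214.6),.09))
C=[at_z(t,u,.12) for u in((279,237),(402,224),(414,305),(288,323))]
for k in range(4): d=C[k]-C[k-1]; print(C[k],np.linalg.norm(d),np.degrees(np.arctan2(d[1],d[0])))
for V in ([(s,(447,283)),(t,(190,226))],[(s,(447,283))],[(t,(190,226))]):
    x0=at_z(t,(190,226),.105)[:2]; r=fitpin(V,x0,.086,.041); print(x0,r[0],r[1],[ (m[3]>0).sum()/64 for m in r[2]])
E
```

```text
hole tri (array([ 0.5397, -0.0207,  0.0861]), np.float64(0.11544473091123564)) [ 0.5411 -0.0183  0.09  ] [ 0.5391 -0.0208  0.09  ]
[0.4779 0.1206 0.12  ] 0.2006436598176567 7.145622079513155
[ 0.5111 -0.175   0.12  ] 0.2973660285084898 -83.59552417837796
[ 0.321  -0.1956  0.12  ] 0.19120915340579964 -173.79869881104054
[0.2788 0.0956 0.12  ] 0.29424343899342026 98.2388640762936
[0.5059 0.3398] [0.5096 0.3393 1.9136] 1.072692528557494 [np.float64(272.203125), np.float64(3034.953125)]
[0.5059 0.3398] [0.5095 0.3392 0.3405] 0.12134779863383273 [np.float64(272.203125)]
[0.5059 0.3398] [0.5654 0.3995 0.0111] 0.9394399625200142 [np.float64(3034.953125)]
```

```bash
sed -i 's/def fitpin(views,x0,zseat,shank)/def fitpin(views,x0,zseat,shank,V=(118,95))/; s/for i,sd in views:/for (i,sd),vt in zip(views,V):/; s/hsv\[...,2\]<118/hsv[...,2]<vt/' h.py
python3 - <<'E'
from h import *
np.set_printoptions(precision=4,suppress=True)
s,t=cam("scene"),cam("top")
f=lambda a,b,z,i:(lambda d:(np.linalg.norm(d),np.degrees(np.arctan2(d[1],d[0]))-90))(at_z(i,a,z)-at_z(i,b,z))
g=lambda x,y,ox,oy:((x+.5)/5-.5+ox,(y+.5)/5-.5+oy)
print("eye front edge top",f(g(127,102,297,190),g(272,83,297,190),.09,t))
print("rim top crop",f(g(0,215,297,190),g(399,160,297,190),.12,t))
print("eye scene", f(g(213,182,290,150),g(110,90,290,150),.09,s))
# rim edge by Canny/Hough-free fit: outer front rim, strongest vertical gradient near the line
gr=cv2.cvtColor(t["color"],cv2.COLOR_BGR2GRAY).astype(float)
print(gr[205:250:1,300].astype(int)); print(gr[205:250:1,390].astype(int))
for vt in (60,70,80,90,100,110):
    r=fitpin([(t,(190,226))],(.508,.339),.086,.041,(vt,)); print(vt,r[0],r[1],(r[2][0][3]>0).sum()/64)
E
```

```text
eye front edge top (np.float64(0.07311059779119077), np.float64(7.918401898754254))
rim top crop (np.float64(0.19405559709954476), np.float64(8.245731739231871))
eye scene (np.float64(0.07095039848161198), np.float64(7.75881934451327))
[101  99 100 102 106 105 104 104 104 102 104 103 103 101 104 103 104 105
 102 100 103 105 101 102 104 103  91  98 105 105  97  95  97  94  50  51
  49  50  52  55  77  77  65  65  69]
[105 106 107 106 106 104 102 105 104 104 104 103 105 103 105  92 100 105
 106  95  95  96  81  48  48  47  48  49  60  79  76  76  78 108 108 105
 107 108 107 107 107 108 107 107  99]
60 [ 0.5551  0.3992 -1.4815] 0.9474058026042481 3497.890625
70 [0.5074 0.3374 0.6168] 0.2709792284866469 131.640625
80 [0.5076 0.3377 0.4444] 0.18273554897444336 142.453125
90 [0.5078 0.3381 0.3694] 0.13745205763449778 150.734375
100 [0.5087 0.3396 1.9075] 0.11352610130021347 161.03125
110 [0.5571 0.3973 0.1521] 0.9393504340596064 3025.578125
```

The pin is at about (0.509, 0.339) with yaw ≈ 20°, and the drawer's yaw is about 7.6°. I'll go over to the pin.

Emit:
{"fn": "play_rows", "kwargs": {
  "series": [
    [1,[0.88,-0.44,-0.06],[0,0,-0.5]],
    [1,[0.88,-0.44,-0.06],[0,0,0]],
    [1,[0.88,-0.44,-0.06],[0,0,0]],
    [1,[0.88,-0.44,-0.06],[0,0,0]],
    [1,[0.88,-0.44,-0.06],[0,0,0]],
    [1,[0.88,-0.44,-0.06],[0,0,0]],
    [1,[0.88,-0.44,-0.06],[0,0,0]],
    [1,[0.5,-0.6,0],[0,0,0]]
  ]
}}

```text
t: 1.4
tool_pos: [0.4266, -0.3145, 0.2174]
tool_rot: [3.092, 0.55, 0.001]
contact_force: [0.2, 0.6, 0.8]
opening: 0.0854
grip_force: 0.0
```

```bash
cat >> h.py <<'E'
from scipy.spatial.transform import Rotation as Ro
np.set_printoptions(precision=4,suppress=True)
def to(x,y,z,yaw=None):
    "shares along tool axes to target, turn shares first if yaw (deg) given"
    o=ctrl.get_obs(); R=Ro.from_rotvec(o["tool_rot"]).as_matrix(); psi=np.degrees(np.arctan2(R[1,0],R[0,0]))
    print("t",o["t"],"pos",o["tool_pos"],"psi",psi,"tilt",R[:,2],"F",o["contact_force"])
    d=np.array([x,y,z])-o["tool_pos"]
    if yaw is not None:
        print("turn z shares",-(yaw-psi)/8); c,s=np.cos(np.radians(yaw)),np.sin(np.radians(yaw)); R=np.array([[c,s,0],[s,-c,0],[0,0,-1]])
    print("shift shares",R.T@d/.05)
E
python3 - <<'E'
from h import *
to(.509,.339,.2,20)
t=cam("top"); gr=cv2.cvtColor(t["color"],cv2.COLOR_BGR2GRAY).astype(float)
P=[]
for c in range(296,400,2):
    r0=239-(c-300)*.1275; rr=np.arange(int(r0)-4,int(r0)+6); v=gr[rr,c-1:c+2].mean(1)
    k=np.where((v[:-1]>=72)&(v[1:]<72))[0]
    if len(k): k=k[0]; P.append((c,rr[k]+(v[k]-72)/(v[k]-v[k+1])))
P=np.array(P); W=np.array([at_z(t,p,.12)[:2] for p in P]); f=np.polyfit(W[:,1],W[:,0],1); e=W[:,0]-np.polyval(f,W[:,1]); ok=abs(e)<2*np.median(abs(e))+1e-4
f=np.polyfit(W[ok,1],W[ok,0],1); print("yaw",np.degrees(np.arctan(-f[0])),len(P),np.abs(e).mean())
E
```

```text
t 1.4 pos [ 0.4266 -0.3145  0.2174] psi 20.156093440794287 tilt [ 0.0009 -0.0005 -1.    ] F [0.1686 0.6087 0.8137]
turn z shares 0.019511680099285833
shift shares [  6.0187 -11.7175   0.3486]
yaw 7.496364059025722 52 0.00011828362909702875
```

Emit:
{"fn": "play_rows", "kwargs": {
  "series": [
    [1,[0.43,-0.84,0.02],[0,0,0]],
    [1,[0.43,-0.84,0.02],[0,0,0]],
    [1,[0.43,-0.84,0.02],[0,0,0]],
    [1,[0.43,-0.84,0.02],[0,0,0]],
    [1,[0.43,-0.84,0.02],[0,0,0]],
    [1,[0.43,-0.84,0.02],[0,0,0]],
    [1,[0.43,-0.84,0.02],[0,0,0]],
    [1,[0.43,-0.84,0.02],[0,0,0]]
  ]
}}

```text
t: 2.45
tool_pos: [0.4714, 0.0602, 0.2092]
tool_rot: [3.093, 0.548, 0.001]
contact_force: [-0.8, 0.2, -0.1]
opening: 0.0854
grip_force: 0.0
```

Emit:
{"fn": "play_rows", "kwargs": {
  "series": [
    [1,[0.43,-0.84,0.02],[0,0,0]],
    [1,[0.43,-0.84,0.02],[0,0,0]],
    [1,[0.43,-0.84,0.02],[0,0,0]],
    [1,[0.43,-0.84,0.02],[0,0,0]],
    [1,[0.43,-0.84,0.02],[0,0,0]],
    [1,[0.4,-0.7,0],[0,0,0]],
    [1,[0,0,0],[0,0,0]]
  ]
}}

```text
t: 3.32
tool_pos: [0.5067, 0.3346, 0.2035]
tool_rot: [-3.093, -0.553, 0.001]
contact_force: [-1.6, -0.5, -0.0]
opening: 0.0855
grip_force: 0.0
```

```bash
python3 - <<'E'
from h import *
to(.509,.339,.094,20)
E
```

```text
t 3.325 pos [0.5067 0.3346 0.2035] psi 20.26621811296593 tilt [-0.0006 -0.0001 -1.    ] F [-1.5852 -0.5251 -0.0133]
turn z shares 0.03327726412074128
shift shares [ 0.0724 -0.0663  2.1903]
```

Emit:
{"fn": "play_rows", "kwargs": {
  "series": [
    [1,[0.07,-0.07,0.5],[0,0,0.03]],
    [1,[0,0,0.7],[0,0,0]],
    [1,[0,0,0.6],[0,0,0]],
    [1,[0,0,0.39],[0,0,0]],
    [1,[0,0,0],[0,0,0]]
  ]
}}

```text
t: 3.95
tool_pos: [0.5079, 0.3361, 0.0927]
tool_rot: [3.094, 0.54, -0.005]
contact_force: [0.0, -0.3, 0.8]
opening: 0.0854
grip_force: 0.0
```

```bash
python3 - <<'E'
from h import *
to(.509,.339,.094,20)
s,t=cam("scene"),cam("top")
cv2.imwrite("pics/c2.png",np.hstack([crop(s,(442,285)),crop(t,(195,228))]))
E
```

```text
t 3.95 pos [0.5079 0.3361 0.0927] psi 19.812474847159134 tilt [-0.003  -0.0017 -1.    ] F [ 0.0076 -0.2819  0.841 ]
turn z shares -0.023440644105108266
shift shares [ 0.04   -0.0479 -0.0264]
```

View pics/c2.png

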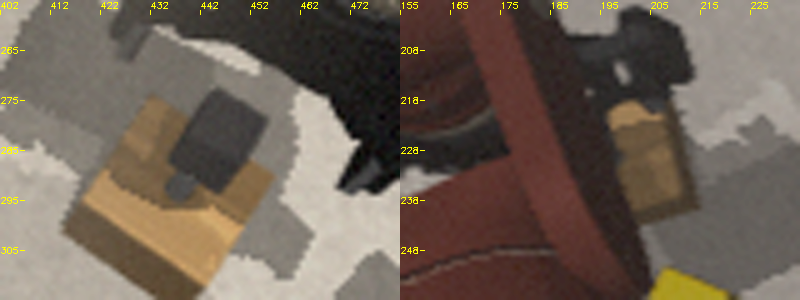

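The scene crop shows the head at about (445,282) between the open fingers, at about (427,267) and (473,280), and nothing is touching. The arm hides the pin in the top view. I'll correct by 2 mm and close.

Emit:
{"fn": "play_rows", "kwargs": {
  "series": [
    [1,[0.04,-0.04,-0.02],[0,0,-0.02]],
    [0.2,[0,0,0],[0,0,0]],
    [0.2,[0,0,0],[0,0,0]],
    [0,[0,0,0],[0,0,0]],
    [0,[0,0,0],[0,0,0]],
    [0,[0,0,0],[0,0,0]]
  ],
  "force": 60
}}

```text
t: 4.8
tool_pos: [0.5101, 0.3397, 0.0953]
tool_rot: [3.094, 0.546, -0.0]
contact_force: [0.7, 0.6, 0.3]
opening: -0.0001
grip_force: 0.0
```

```bash
python3 - <<'E'
from h import *
s,t=cam("scene"),cam("top")
cv2.imwrite("pics/c3.png",np.hstack([crop(s,(442,275),80,100,5),crop(t,(195,228),80,100)]))
o=ctrl.get_obs();print(o["opening"],o["grip_force"],proj(s,o["tool_pos"]),proj(s,o["tool_pos"]+[0,0,.08]))
E
```

```text
0.00012470074374879733 0.0 [[443.7657 284.5643]] [[455.3842 270.3077]]
```

View pics/c3.png

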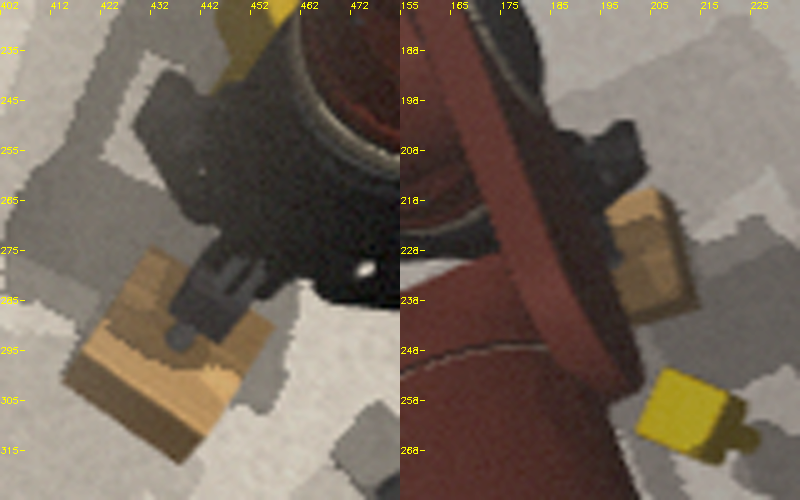

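The head is at scene (442,285) with the fingers around or behind it, but the reported opening is 0. I'll raise 30 mm and look closer, which does no harm either way.

Emit:
{"fn": "play_rows", "kwargs": {
  "series": [
    [0,[0,0,-0.2],[0,0,0]],
    [0,[0,0,-0.4],[0,0,0]],
    [0,[0,0,0],[0,0,0]]
  ]
}}

```text
t: 5.28
tool_pos: [0.5122, 0.3408, 0.1292]
tool_rot: [-3.092, -0.545, -0.009]
contact_force: [-0.4, -0.6, 0.3]
opening: 0.0
grip_force: 0.0
```

```bash
python3 - <<'E'
from h import *
s=cam("scene")
k=crop(s,(442,275),60,70,8); k=cv2.convertScaleAbs(k,alpha=1.6,beta=10)
cv2.imwrite("pics/c4.png",k)
o=ctrl.get_obs();print(o["opening"],o["grip_force"],o["contact_force"],o["tool_pos"],proj(s,o["tool_pos"]))
E
```

```text
-1.0985378899957093e-06 0.0 [-0.7295 -0.4279 -0.3893] [0.5114 0.3404 0.1277] [[447.9705 279.7217]]
```

View pics/c4.png

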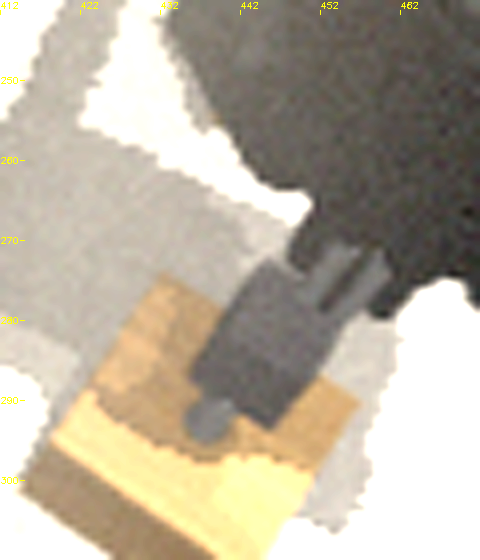

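The crop shows the pin still in the stand, with its head at about (444,283) and shank at (438,292). The shut fingers end near (454,275), so they passed over the head: the true tips look well above the reported TCP. I'll move to a clear spot and compare the tip with its predicted position.

Emit:
{"fn": "play_rows", "kwargs": {
  "series": [
    [0,[0,0,-0.6],[0,0,0]],
    [0,[0.6,0,0],[0,0,0]],
    [0,[0.8,0,0],[0,0,0]],
    [0,[0,0,0],[0,0,0]],
    [0,[0,0,0],[0,0,0]]
  ]
}}

```text
t: 5.95
tool_pos: [0.5752, 0.3635, 0.1547]
tool_rot: [3.093, 0.546, -0.003]
contact_force: [-0.3, -0.7, -0.4]
opening: 0.0
grip_force: 0.0
```

```bash
python3 - <<'E'
from h import *
s,t=cam("scene"),cam("top")
o=ctrl.get_obs(); R=Ro.from_rotvec(o["tool_rot"]).as_matrix(); p=o["tool_pos"]; print(o["opening"],p,R)
ks=[]
for i in(s,t):
    c=proj(i,p)[0]; w,h=50,60; x0,y0=int(c[0]-w/2),int(c[1]-h/2)
    k=crop(i,c,w,h,8)
    k=cv2.convertScaleAbs(k,alpha=1.5,beta=10)
    for z,col in((0,(0,0,255)),(-.03,(0,255,0)),(-.06,(255,0,0))):
        Q=p+np.array([[a,b,z] for a,b in((-.011,-.0145),(.011,-.0145),(.011,.0145),(-.011,.0145))])@R.T
        uv=((proj(i,Q)-[x0,y0]+.5)*8).astype(np.int32); cv2.polylines(k,[uv.reshape(-1,1,2)],True,col)
    ks.append(k)
cv2.imwrite("pics/c5.png",np.hstack(ks))
E
```

```text
-0.00015768903471941867 [0.575  0.3635 0.1552] [[ 0.9396  0.3424 -0.0007]
 [ 0.3424 -0.9396 -0.0003]
 [-0.0008  0.     -1.    ]]
```

View pics/c5.png

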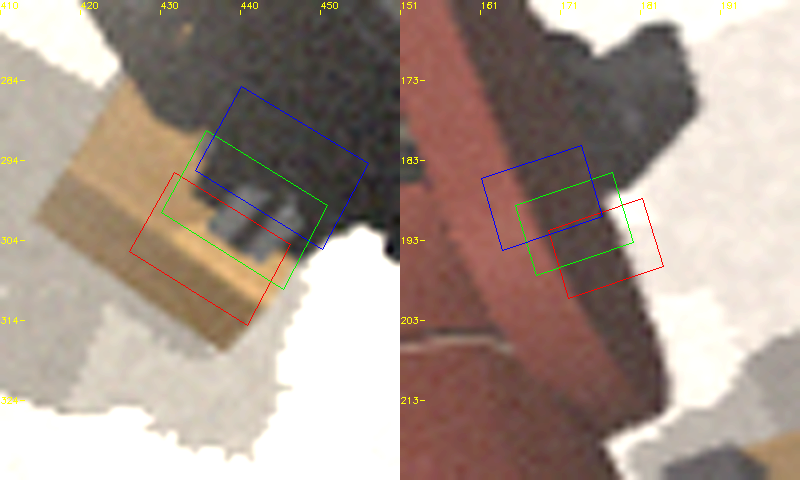

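The top view shows nothing where the red (reported) tip should be. In the scene view the finger ends, at about (440,314), lie 35–40 mm above the reported TCP. So I'll grip at a reported z of about 0.056, which clears the stand even if the reading is right.

Emit:
{"fn": "play_rows", "kwargs": {
  "series": [
    [1,[0,0,0],[0,0,0]],
    [1,[-0.7,0,0],[0,0,0]],
    [1,[-0.71,0,0],[0,0,0]],
    [1,[0,0,0],[0,0,0]],
    [1,[0,0,0.6],[0,0,0]],
    [1,[0,0,0.6],[0,0,0]],
    [1,[0,0,0],[0,0,0]]
  ]
}}

```text
t: 6.92
tool_pos: [0.5082, 0.3388, 0.0927]
tool_rot: [3.092, 0.545, -0.008]
contact_force: [-0.7, -1.1, -0.7]
opening: 0.0859
grip_force: 0.0
```

Emit:
{"fn": "play_rows", "kwargs": {
  "series": [
    [1,[0,0,0.2],[0,0,0]],
    [1,[0,0,0.2],[0,0,0]],
    [1,[0,0,0.2],[0,0,0]],
    [1,[0,0,0.18],[0,0,0]],
    [1,[0,0,0],[0,0,0]]
  ]
}}

```text
t: 7.55
tool_pos: [0.5089, 0.3392, 0.0551]
tool_rot: [3.093, 0.546, -0.003]
contact_force: [0.3, 0.1, -0.5]
opening: 0.0852
grip_force: 0.0
```

```bash
python3 - <<'E'
from h import *
to(.509,.339,.056,20)
s=cam("scene"); k=s["color"][255:300,415:480]
E
```

```text
t 7.55 pos [0.5089 0.3392 0.0551] psi 20.008872741505968 tilt [-0.0019 -0.001  -1.    ] F [ 0.3029  0.0847 -0.5314]
turn z shares 0.001109092688245994
shift shares [-0.0003  0.0048 -0.0173]
```

Emit:
{"fn": "play_rows", "kwargs": {
  "series": [
    [0.5,[0,0,0],[0,0,0]],
    [0.3,[0,0,0],[0,0,0]],
    [0.2,[0,0,0],[0,0,0]],
    [0.2,[0,0,0],[0,0,0]],
    [0,[0,0,0],[0,0,0]],
    [0,[0,0,0],[0,0,0]]
  ],
  "force": 60
}}

```text
t: 8.35
tool_pos: [0.51, 0.3396, 0.0568]
tool_rot: [3.094, 0.546, 0.001]
contact_force: [0.3, -1.0, 1.5]
opening: 0.0231
grip_force: 59.0
```

It has gripped: opening 23 mm, 59 N. Lifting.

Emit:
{"fn": "play_rows", "kwargs": {
  "series": [
    [0,[0,0,-0.2],[0,0,0]],
    [0,[0,0,-0.4],[0,0,0]],
    [0,[0,0,-0.5],[0,0,0]],
    [0,[0,0,-0.6],[0,0,0]],
    [0,[0,0,-0.6],[0,0,0]],
    [0,[0,0,-0.5],[0,0,0]],
    [0,[0,0,0],[0,0,0.8]],
    [0,[0,0,0],[0,0,0.76]]
  ]
}}

```text
t: 9.35
tool_pos: [0.5095, 0.3401, 0.1987]
tool_rot: [-3.134, -0.201, -0.001]
contact_force: [0.2, 0.2, -1.1]
opening: 0.0236
grip_force: 59.3
```

```bash
python3 - <<'E'
from h import *
to(.541,-.020,.197,7.5)
o=ctrl.get_obs(); print(o["opening"],o["grip_force"])
E
```

```text
t 9.35 pos [0.5095 0.3401 0.1987] psi 7.3413031696937265 tilt [ 0.0008  0.0015 -1.    ] F [ 0.1647  0.2488 -1.055 ]
turn z shares -0.019837103788284183
shift shares [-0.3153  7.2229  0.0339]
0.023609536575912252 59.327468276023865
```

Emit:
{"fn": "play_rows", "kwargs": {
  "series": [
    [0,[0,0.5,0],[0,0,0]],
    [0,[-0.04,0.9,0],[0,0,0]],
    [0,[-0.04,0.9,0],[0,0,0]],
    [0,[-0.04,0.9,0],[0,0,0]],
    [0,[-0.04,0.9,0],[0,0,0]],
    [0,[-0.04,0.9,0],[0,0,0]],
    [0,[-0.04,0.9,0],[0,0,0]],
    [0,[-0.04,0.9,0],[0,0,0]]
  ]
}}

```text
t: 10.35
tool_pos: [0.5402, -0.0002, 0.1981]
tool_rot: [-3.134, -0.207, -0.002]
contact_force: [0.4, -0.5, -1.7]
opening: 0.0233
grip_force: 59.4
```

Emit:
{"fn": "play_rows", "kwargs": {
  "series": [
    [0,[-0.04,0.4,0],[0,0,0]],
    [0,[0,0,0],[0,0,0]],
    [0,[0,0,0],[0,0,0]]
  ]
}}

```text
t: 10.72
tool_pos: [0.5409, -0.0182, 0.1968]
tool_rot: [-3.134, -0.208, -0.0]
contact_force: [0.3, -0.1, -0.6]
opening: 0.0234
grip_force: 59.2
```

```bash
python3 - <<'E'
from h import *
s,t=cam("scene"),cam("top")
o=ctrl.get_obs(); p=o["tool_pos"]; print(o["opening"],o["grip_force"],p,o["contact_force"])
# predicted: seat = TCP + 30mm (reported .056 <-> seat .086)
b=p+[0,0,.030]; print("seat",proj(s,b),proj(t,b),"tip",proj(s,b-[0,0,.078]))
c=proj(s,b-[0,0,.03])[0]; 
k=crop(s,c,80,80,6); d=proj(t,b-[0,0,.03])[0]; k2=crop(t,d,50,80,6)
k=np.hstack([k,k2]); cv2.imwrite("pics/c6.png",k)
E
```

```text
0.023020064072834384 59.23339605331421 [ 0.5409 -0.0181  0.1965] [ 0.0141  1.2289 -1.4105]
seat [[327.905  135.0457]] [[339.265  201.8896]] tip [[327.4377 157.7496]]
```

View pics/c6.png

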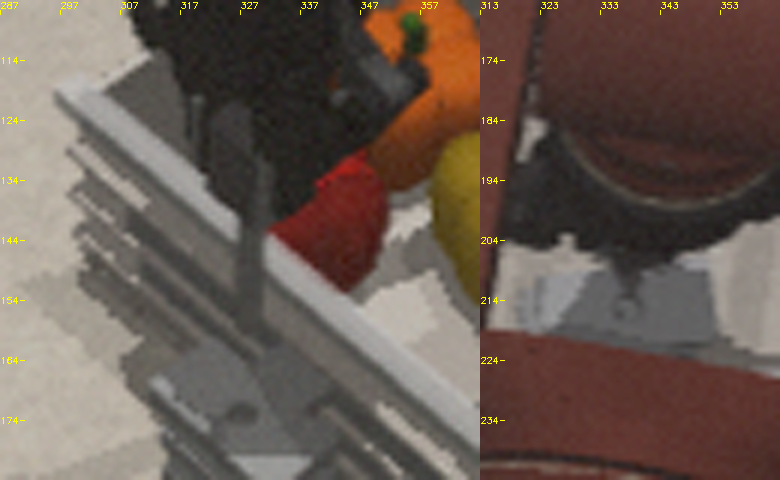

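The shank hangs at scene x ≈ 328.6 with its tip at about (328.6,158.2). The hole shows at scene (327,172.5) and top (337.4,215), and the shank points towards it in the top view. Next the offset.

```bash
python3 - <<'E'
from h import *
s,t=cam("scene"),cam("top")
p=ctrl.get_obs()["tool_pos"]
tip=at_z(s,(328.6,158.2),p[2]-.048); print("tip",tip,"tcp",p,"diff",(tip-p)[:2])
h1,h2=at_z(s,(327.0,172.6),.09),at_z(t,(337.3,214.7),.09); print(h1,h2)
d=h1[:2]-tip[:2]; c,sn=np.cos(np.radians(7.5)),np.sin(np.radians(7.5))
print("drawer frame offset hole-tip", d@[c,sn], d@[-sn,c])
# check seat-from-shank midpoint
print(proj(s,p+[0,0,-.01]))
E
```

```text
tip [ 0.5395 -0.0156  0.1484] tcp [ 0.5409 -0.0183  0.1964] diff [-0.0015  0.0027]
[ 0.5411 -0.0183  0.09  ] [ 0.5389 -0.021   0.09  ]
drawer frame offset hole-tip 0.0012645671644792615 -0.002904108179346812
[[327.5963 147.1047]]
```

Emit:
{"fn": "play_rows", "kwargs": {
  "series": [
    [0,[0.01,0.046,0],[0,0,0]],
    [0,[0,0,0.3],[0,0,0]],
    [0,[0,0,0.4],[0,0,0]],
    [0,[0,0,0.3],[0,0,0]],
    [0,[0,0,0.1],[0,0,0]],
    [0,[0,0,0],[0,0,0]],
    [0,[0,0,0],[0,0,0]]
  ]
}}

```text
t: 11.8
tool_pos: [0.5424, -0.0217, 0.1422]
tool_rot: [3.134, 0.206, 0.002]
contact_force: [0.6, 0.2, -2.3]
opening: 0.0231
grip_force: 59.2
```

Emit:
{"fn": "play_rows", "kwargs": {
  "series": [
    [0,[0,0,0.04],[0,0,0]],
    [0,[0,0,0.04],[0,0,0]],
    [0,[0,0,0],[0,0,0]]
  ]
}}

```text
t: 12.18
tool_pos: [0.5417, -0.0216, 0.1373]
tool_rot: [-3.135, -0.206, 0.0]
contact_force: [0.6, 1.2, -1.3]
opening: 0.0234
grip_force: 59.2
```

Emit:
{"fn": "play_rows", "kwargs": {
  "series": [
    [0,[0,0,0.03],[0,0,0]],
    [0,[0,0,0.02],[0,0,0]],
    [0,[0,0,0],[0,0,0]]
  ]
}}

```text
t: 12.55
tool_pos: [0.5417, -0.0216, 0.1347]
tool_rot: [-3.135, -0.206, 0.001]
contact_force: [-0.4, -0.1, -1.7]
opening: 0.0235
grip_force: 59.2
```

```bash
python3 - <<'E'
from h import *
s=cam("scene"); o=ctrl.get_obs(); p=o["tool_pos"]; print(p,o["contact_force"],o["wrist_torque"])
print("tip pred",proj(s,p-[0,0,.048]))
k=crop(s,(328,168),80,60,9); k=cv2.convertScaleAbs(k,alpha=1.4,beta=5)
cv2.imwrite("pics/c7.png",k)
E
```

```text
[ 0.5418 -0.0216  0.1348] [ 0.0483 -0.5626  0.3004] [ 0.0238 -0.0081  0.0649]
tip pred [[325.9626 172.5761]]
```

View pics/c7.png

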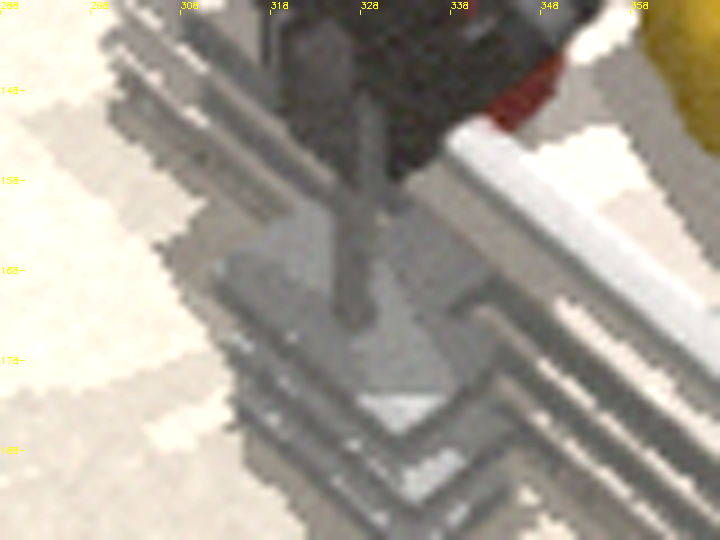

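The shank's lower end is at scene (327,174), covering the spot where the hole was (327,172.6), so it's at the mouth. I'll go on down lightly.

Emit:
{"fn": "play_rows", "kwargs": {
  "series": [
    [0,[0,0,0.02],[0,0,0]],
    [0,[0,0,0.02],[0,0,0]],
    [0,[0,0,0],[0,0,0]]
  ]
}}

```text
t: 12.98
tool_pos: [0.5417, -0.0215, 0.1328]
tool_rot: [-3.135, -0.206, 0.0]
contact_force: [0.4, -0.1, -0.8]
opening: 0.0228
grip_force: 59.2
```

Emit:
{"fn": "play_rows", "kwargs": {
  "series": [
    [0,[0,0,0.02],[0,0,0]],
    [0,[0,0,0.01],[0,0,0]],
    [0,[0,0,0],[0,0,0]]
  ]
}}

```text
t: 13.35
tool_pos: [0.5417, -0.0215, 0.1313]
tool_rot: [-3.135, -0.206, 0.0]
contact_force: [0.8, 0.5, -1.7]
opening: 0.0234
grip_force: 59.3
```

Emit:
{"fn": "play_rows", "kwargs": {
  "series": [
    [0,[0,0,0.05],[0,0,0]],
    [0,[0,0,0.05],[0,0,0]],
    [0,[0,0,0],[0,0,0]]
  ]
}}

```text
t: 13.72
tool_pos: [0.5415, -0.0215, 0.1259]
tool_rot: [-3.135, -0.206, 0.001]
contact_force: [-0.1, -0.0, -0.6]
opening: 0.0232
grip_force: 59.5
```

Emit:
{"fn": "play_rows", "kwargs": {
  "series": [
    [0,[0,0,0.05],[0,0,0]],
    [0,[0,0,0.05],[0,0,0]],
    [0,[0,0,0.03],[0,0,0]],
    [0,[0,0,0],[0,0,0]]
  ]
}}

```text
t: 14.22
tool_pos: [0.5417, -0.0216, 0.1196]
tool_rot: [-3.135, -0.206, 0.0]
contact_force: [-0.3, 1.2, -1.4]
opening: 0.023
grip_force: 59.5
```

The tip is through the top eye. Next I'll feel for the middle plate (TCP about 0.113).

Emit:
{"fn": "play_rows", "kwargs": {
  "series": [
    [0,[0,0,0.04],[0,0,0]],
    [0,[0,0,0.04],[0,0,0]],
    [0,[0,0,0.02],[0,0,0]],
    [0,[0,0,0],[0,0,0]]
  ]
}}

```text
t: 14.72
tool_pos: [0.5417, -0.0216, 0.1147]
tool_rot: [3.135, 0.206, -0.0]
contact_force: [0.2, -0.1, -1.2]
opening: 0.0233
grip_force: 59.5
```

Emit:
{"fn": "play_rows", "kwargs": {
  "series": [
    [0,[0,0,0.02],[0,0,0]],
    [0,[0,0,0],[0,0,0]]
  ]
}}

```text
t: 14.98
tool_pos: [0.5418, -0.0216, 0.1139]
tool_rot: [3.135, 0.206, 0.0]
contact_force: [-0.0, 0.8, -0.3]
opening: 0.0231
grip_force: 59.5
```

Emit:
{"fn": "play_rows", "kwargs": {
  "series": [
    [0,[0,0,0.02],[0,0,0]],
    [0,[0,0,0],[0,0,0]]
  ]
}}

```text
t: 15.22
tool_pos: [0.5421, -0.0216, 0.1138]
tool_rot: [3.135, 0.206, 0.001]
contact_force: [-2.4, 1.8, 3.4]
opening: 0.0231
grip_force: 60.0
```

Contact on the middle plate (about 4.5 N). I'll ease to about 2.5 N and feel along the drawer's +y (tool −y).

Emit:
{"fn": "play_rows", "kwargs": {
  "series": [
    [0,[0,0,-0.008],[0,0,0]],
    [0,[0,-0.02,0],[0,0,0]],
    [0,[0,-0.02,0],[0,0,0]],
    [0,[0,0,0],[0,0,0]]
  ]
}}

```text
t: 15.72
tool_pos: [0.542, -0.0203, 0.1137]
tool_rot: [3.133, 0.206, 0.002]
contact_force: [0.1, -2.4, 3.9]
opening: 0.0234
grip_force: 59.9
```

Emit:
{"fn": "play_rows", "kwargs": {
  "series": [
    [0,[0,-0.02,0],[0,0,0]],
    [0,[0,-0.02,0],[0,0,0]],
    [0,[0,0,0],[0,0,0]]
  ]
}}

```text
t: 16.1
tool_pos: [0.5417, -0.0179, 0.1137]
tool_rot: [3.134, 0.206, 0.002]
contact_force: [1.3, -4.8, 3.9]
opening: 0.0233
grip_force: 60.0
```

Emit:
{"fn": "play_rows", "kwargs": {
  "series": [
    [0,[0,0,-0.01],[0,0,0]],
    [0,[0,0,0],[0,0,0]]
  ]
}}

```text
t: 16.35
tool_pos: [0.5414, -0.0173, 0.1137]
tool_rot: [-3.134, -0.206, -0.0]
contact_force: [0.8, -2.3, 2.6]
opening: 0.0233
grip_force: 59.9
```

Emit:
{"fn": "play_rows", "kwargs": {
  "series": [
    [0,[0,-0.02,0],[0,0,0]],
    [0,[0,-0.02,0],[0,0,0]],
    [0,[0,0,0],[0,0,0]]
  ]
}}

```text
t: 16.73
tool_pos: [0.5402, -0.0148, 0.1128]
tool_rot: [-3.133, -0.206, 0.003]
contact_force: [0.5, -0.2, 0.1]
opening: 0.0235
grip_force: 59.5
```

```bash
python3 - <<'E'
from h import *
F=[]
for k in range(3):
    cam("top"); o=ctrl.get_obs(); F.append(o["contact_force"])
print(np.array(F),o["tool_pos"],o["wrist_torque"],o["tool_rot"])
E
```

```text
[[ 1.2375 -0.4535 -0.6789]
 [ 0.2588 -0.5266 -0.0431]
 [-0.0534 -1.009  -1.1613]] [ 0.5401 -0.0149  0.1128] [-0.0498 -0.0516 -0.0297] [-3.1332 -0.2064  0.0032]
```

The force is gone and z dropped, so the middle hole is found. Lowering gently.

Emit:
{"fn": "play_rows", "kwargs": {
  "series": [
    [0,[0,0,0.02],[0,0,0]],
    [0,[0,0,0],[0,0,0]]
  ]
}}

```text
t: 17.12
tool_pos: [0.5405, -0.0153, 0.1122]
tool_rot: [-3.134, -0.206, 0.002]
contact_force: [0.0, 0.6, -0.9]
opening: 0.0232
grip_force: 59.4
```

Emit:
{"fn": "play_rows", "kwargs": {
  "series": [
    [0,[0,0,0.02],[0,0,0]],
    [0,[0,0,0],[0,0,0]]
  ]
}}

```text
t: 17.38
tool_pos: [0.5409, -0.0154, 0.1117]
tool_rot: [-3.134, -0.206, 0.001]
contact_force: [-0.8, 1.8, -1.5]
opening: 0.0231
grip_force: 59.4
```

Emit:
{"fn": "play_rows", "kwargs": {
  "series": [
    [0,[0,-0.02,0],[0,0,0]],
    [0,[0,0,0.02],[0,0,0]],
    [0,[0,0,0.02],[0,0,0]],
    [0,[0,0,0],[0,0,0]]
  ]
}}

```text
t: 17.88
tool_pos: [0.5408, -0.0147, 0.1097]
tool_rot: [3.135, 0.206, -0.0]
contact_force: [-0.9, 0.8, -0.3]
opening: 0.0234
grip_force: 59.2
```

Emit:
{"fn": "play_rows", "kwargs": {
  "series": [
    [0,[0,0,0.03],[0,0,0]],
    [0,[0,0,0.03],[0,0,0]],
    [0,[0,0,0],[0,0,0]]
  ]
}}

```text
t: 18.25
tool_pos: [0.5408, -0.0147, 0.1066]
tool_rot: [3.135, 0.206, -0.001]
contact_force: [0.3, -0.6, -2.2]
opening: 0.0233
grip_force: 59.2
```

Emit:
{"fn": "play_rows", "kwargs": {
  "series": [
    [0,[0,0,0.04],[0,0,0]],
    [0,[0,0,0.04],[0,0,0]],
    [0,[0,0,0.03],[0,0,0]],
    [0,[0,0,0],[0,0,0]]
  ]
}}

```text
t: 18.75
tool_pos: [0.5408, -0.0147, 0.1011]
tool_rot: [3.135, 0.206, -0.0]
contact_force: [0.5, -0.5, -0.8]
opening: 0.0228
grip_force: 59.2
```

Emit:
{"fn": "play_rows", "kwargs": {
  "series": [
    [0,[0,0,0.05],[0,0,0]],
    [0,[0,0,0.05],[0,0,0]],
    [0,[0,0,0.04],[0,0,0]],
    [0,[0,0,0],[0,0,0]]
  ]
}}

```text
t: 19.25
tool_pos: [0.5408, -0.0147, 0.094]
tool_rot: [3.135, 0.206, -0.0]
contact_force: [0.8, -0.7, -1.3]
opening: 0.0227
grip_force: 59.2
```

Emit:
{"fn": "play_rows", "kwargs": {
  "series": [
    [0,[0,0,0.03],[0,0,0]],
    [0,[0,0,0.03],[0,0,0]],
    [0,[0,0,0],[0,0,0]]
  ]
}}

```text
t: 19.62
tool_pos: [0.5409, -0.0146, 0.0912]
tool_rot: [3.135, 0.206, 0.0]
contact_force: [0.3, -1.4, -2.0]
opening: 0.0237
grip_force: 59.3
```

Through the middle eye. Feeling for the bracket next.

Emit:
{"fn": "play_rows", "kwargs": {
  "series": [
    [0,[0,0,0.03],[0,0,0]],
    [0,[0,0,0.02],[0,0,0]],
    [0,[0,0,0],[0,0,0]]
  ]
}}

```text
t: 20.0
tool_pos: [0.5408, -0.0146, 0.0887]
tool_rot: [-3.135, -0.206, 0.0]
contact_force: [0.2, -0.9, -0.5]
opening: 0.0231
grip_force: 59.3
```

Emit:
{"fn": "play_rows", "kwargs": {
  "series": [
    [0,[0,0,0.02],[0,0,0]],
    [0,[0,0,0],[0,0,0]]
  ]
}}

```text
t: 20.25
tool_pos: [0.5409, -0.0143, 0.0878]
tool_rot: [-3.134, -0.206, -0.0]
contact_force: [0.7, 1.1, 0.6]
opening: 0.0234
grip_force: 59.4
```

Emit:
{"fn": "play_rows", "kwargs": {
  "series": [
    [0,[0,0,0.015],[0,0,0]],
    [0,[0,0,0],[0,0,0]]
  ]
}}

```text
t: 20.5
tool_pos: [0.5408, -0.0144, 0.0869]
tool_rot: [-3.134, -0.206, 0.0]
contact_force: [-0.8, 0.6, 0.2]
opening: 0.0228
grip_force: 59.5
```

Emit:
{"fn": "play_rows", "kwargs": {
  "series": [
    [0,[0,0,0.02],[0,0,0]],
    [0,[0,0,0],[0,0,0]]
  ]
}}

```text
t: 20.75
tool_pos: [0.5408, -0.0144, 0.0859]
tool_rot: [-3.134, -0.206, 0.0]
contact_force: [-0.4, 0.8, -0.1]
opening: 0.023
grip_force: 59.5
```

```bash
python3 - <<'E'
from h import *
F=[]
for k in range(3):
    cam("top"); o=ctrl.get_obs(); F.append(np.r_[o["contact_force"],o["wrist_torque"]])
print(np.array(F),o["tool_pos"],o["tool_rot"])
E
```

```text
[[ 0.3173  1.7554  0.8442  0.3378  0.0701 -0.0239]
 [ 0.4943  0.7736  0.1325  0.3566 -0.0221  0.002 ]
 [-0.763   0.8125 -0.686   0.4087 -0.0199 -0.0062]] [ 0.5408 -0.0144  0.0859] [-3.1343 -0.2061  0.0003]
```

The tip is entering the bracket, with a slight push towards +y. I'll shift 0.7 mm to +y and go on.

Emit:
{"fn": "play_rows", "kwargs": {
  "series": [
    [0,[0,-0.014,0],[0,0,0]],
    [0,[0,0,0.02],[0,0,0]],
    [0,[0,0,0.02],[0,0,0]],
    [0,[0,0,0],[0,0,0]]
  ]
}}

```text
t: 21.4
tool_pos: [0.5408, -0.0141, 0.0839]
tool_rot: [3.134, 0.206, 0.0]
contact_force: [0.6, -0.5, -0.2]
opening: 0.0231
grip_force: 59.3
```

```bash
python3 - <<'E'
from h import *
F=[]
for k in range(3):
    cam("top"); o=ctrl.get_obs(); F.append(np.r_[o["contact_force"],o["wrist_torque"]])
print(np.mean(F,0),o["tool_pos"],o["tool_rot"])
E
```

```text
[ 0.3058 -0.8457 -0.6332 -0.1181 -0.0817  0.0042] [ 0.5408 -0.0141  0.0839] [ 3.1345  0.2062 -0.    ]
```

Emit:
{"fn": "play_rows", "kwargs": {
  "series": [
    [0,[0,0,0.04],[0,0,0]],
    [0,[0,0,0.04],[0,0,0]],
    [0,[0,0,0],[0,0,0]]
  ]
}}

```text
t: 21.92
tool_pos: [0.5406, -0.0139, 0.0797]
tool_rot: [-3.135, -0.206, 0.0]
contact_force: [1.5, -0.6, -1.9]
opening: 0.0234
grip_force: 59.5
```

Emit:
{"fn": "play_rows", "kwargs": {
  "series": [
    [0,[0,0,0.05],[0,0,0]],
    [0,[0,0,0.05],[0,0,0]],
    [0,[0,0,0.02],[0,0,0]],
    [0,[0,0,0],[0,0,0]]
  ]
}}

```text
t: 22.42
tool_pos: [0.5407, -0.0139, 0.0738]
tool_rot: [-3.135, -0.206, 0.0]
contact_force: [0.9, -0.1, -1.9]
opening: 0.0231
grip_force: 59.4
```

Emit:
{"fn": "play_rows", "kwargs": {
  "series": [
    [0,[0,0,0.04],[0,0,0]],
    [0,[0,0,0.04],[0,0,0]],
    [0,[0,0,0.04],[0,0,0]],
    [0,[0,0,0],[0,0,0]]
  ]
}}

```text
t: 22.92
tool_pos: [0.5407, -0.0139, 0.0677]
tool_rot: [-3.135, -0.206, 0.0]
contact_force: [0.2, 0.2, -1.8]
opening: 0.0232
grip_force: 59.5
```

Smooth so far. About 7 mm left, in smaller steps.

Emit:
{"fn": "play_rows", "kwargs": {
  "series": [
    [0,[0,0,0.04],[0,0,0]],
    [0,[0,0,0.04],[0,0,0]],
    [0,[0,0,0],[0,0,0]]
  ]
}}

```text
t: 23.3
tool_pos: [0.5407, -0.0139, 0.0637]
tool_rot: [-3.135, -0.206, 0.0]
contact_force: [1.6, 0.9, -0.6]
opening: 0.0232
grip_force: 59.5
```

Emit:
{"fn": "play_rows", "kwargs": {
  "series": [
    [0,[0,0,0.03],[0,0,0]],
    [0,[0,0,0.01],[0,0,0]],
    [0,[0,0,0],[0,0,0]]
  ]
}}

```text
t: 23.68
tool_pos: [0.5407, -0.0139, 0.062]
tool_rot: [3.135, 0.206, -0.0]
contact_force: [-0.1, 0.6, -0.4]
opening: 0.0232
grip_force: 59.5
```

Emit:
{"fn": "play_rows", "kwargs": {
  "series": [
    [0,[0,0,0.02],[0,0,0]],
    [0,[0,0,0],[0,0,0]]
  ]
}}

```text
t: 23.92
tool_pos: [0.5408, -0.0139, 0.061]
tool_rot: [3.135, 0.206, 0.0]
contact_force: [0.1, -0.1, 0.6]
opening: 0.0233
grip_force: 59.5
```

Emit:
{"fn": "play_rows", "kwargs": {
  "series": [
    [0,[0,0,0.012],[0,0,0]],
    [0,[0,0,0],[0,0,0]]
  ]
}}

```text
t: 24.18
tool_pos: [0.5409, -0.0139, 0.0609]
tool_rot: [3.135, 0.206, -0.0]
contact_force: [-1.9, 0.5, 3.0]
opening: 0.0231
grip_force: 60.0
```

Emit:
{"fn": "play_rows", "kwargs": {
  "series": [
    [0,[0,0,0.012],[0,0,0]],
    [0,[0,0,0],[0,0,0]]
  ]
}}

```text
t: 24.42
tool_pos: [0.5409, -0.014, 0.0608]
tool_rot: [3.135, 0.206, 0.0]
contact_force: [-2.5, 0.1, 6.0]
opening: 0.0233
grip_force: 60.5
```

Firm contact at 0.0608, exactly the predicted home height. I'll relieve the push, let go and rise.

Emit:
{"fn": "play_rows", "kwargs": {
  "series": [
    [0,[0,0,-0.02],[0,0,0]],
    [0.45,[0,0,0],[0,0,0]],
    [0.6,[0,0,0],[0,0,0]],
    [0.8,[0,0,0],[0,0,0]],
    [0.8,[0,0,0],[0,0,0]],
    [0.8,[0,0,0],[0,0,0]]
  ]
}}

```text
t: 25.18
tool_pos: [0.5408, -0.014, 0.0608]
tool_rot: [3.135, 0.206, 0.0]
contact_force: [-0.5, -0.3, -0.0]
opening: 0.0685
grip_force: 0.0
```

Emit:
{"fn": "play_rows", "kwargs": {
  "series": [
    [0.8,[0,0,-0.2],[0,0,0]],
    [0.8,[0,0,-0.5],[0,0,0]],
    [0.8,[0,0,-0.8],[0,0,0]],
    [0.8,[0,0,-0.8],[0,0,0]],
    [0.8,[0,0.8,-0.4],[0,0,0]],
    [0.8,[0,0.9,0],[0,0,0]],
    [0.8,[0,0.9,0],[0,0,0]],
    [0.8,[0,0,0],[0,0,0]]
  ]
}}

```text
t: 26.18
tool_pos: [0.558, -0.1454, 0.1967]
tool_rot: [3.134, 0.2, 0.001]
contact_force: [-0.5, 1.0, -0.2]
opening: 0.0684
grip_force: 0.0
```

```bash
python3 - <<'E'
from h import *
s,t=cam("scene"),cam("top"); o=ctrl.get_obs(); print(o["t"],o["tool_pos"],o["opening"],o["contact_force"])
k=crop(s,(328,165),64,60,10); k2=s["color"][60:360,190:350]
k2=cv2.copyMakeBorder(k2,0,300,0,0,cv2.BORDER_CONSTANT)
k2[300:,:160]=t["color"][100:400,240:400]
cv2.imwrite("pics/c8.png",np.hstack([k[:, :640],k2]))
E
```

```text
26.275 [ 0.5578 -0.1429  0.1963] 0.06852418426644095 [-0.2538 -0.1454  0.728 ]
```

View pics/c8.png

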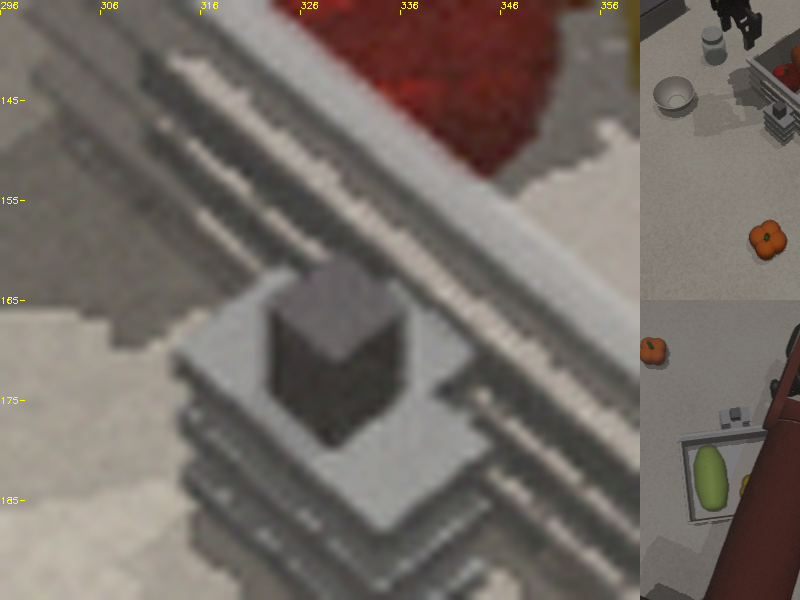

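The head sits flat on the top eye at scene (329,172). The jar (263,105), bowl (224,156) and pepper (318,299) are where they were, and the gripper is clear. Handing in.

```bash
python3 -c "
from station import ctrl
print(ctrl.finish_job())"
```

```text
the job is handed in; nothing more can be done
None
```

The job is handed in: the lock pin is through all three eyes with its head resting on the top eye, the gripper is open and clear, and the jar, pepper and bowl have not moved; it took about 26 s, and no verdict came back.

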